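# Find the steel adapter by heft

## Robot

A 6-joint arm with a two-finger parallel gripper is mounted at the origin on the work surface. World frame = base frame: x ahead of the robot, y to its left, z up, the work surface at z = 0. Lengths are in m, angles in rad, forces in N, time in s.
With the tool pointing down it reaches from about 0.25 to 0.8 m from the base axis. Payload 3.9 kg.
Tool frame: the origin (TCP) lies between the finger pads; the fingertips stand ahead of it and the grasp point (between the pads) lies 6 mm ahead of it (bot.tip_reach is the z of the fingertips in the tool frame, in m); z points along the fingers, y is the line along which they close (so a half turn about z gives the same grasp; the last joint's range is limited). The gripper opens to 85 mm and grips with 20 to 120 N. Pads are 22 mm wide; open, the fingers measure 114 mm over their backs; the gripper's body (76 mm by 85 mm) begins 54 mm behind the grasp point. The pads swing forward as they close: fully open they stand 13 mm farther back than shut.
Start: joints at [-1.2, 0.26, -0.138, 1.173, 0, 1.571], TCP at [0.19, -0.489, 0.225] pointing down, gripper open.
Joint ranges: [-2.78, 2.78], [-0.83, 1.72], [-1.28, 1.37], [-1.9, 2.12], [-1.57, 1.48], [-3.14, 3.14]. Speed limits (rad/s): [2.57, 2.57, 3.14, 3.14, 3.14, 3.14].

## Interface

Orientations are given as [roll, pitch, yaw] about the fixed x, y, z axes, in that order (R = Rz(yaw) Ry(pitch) Rx(roll)).
In Python, from plant import bot gives the robot as it stands. The module is installed in compiled form; this text tells all that it offers.
- The arm moves only by the tool servo_tool, never from a script. Its argument "commands" is a list of rows, each an object of numbers: "wx", "wy", "wz": the turn, a rotation vector about the tool's x, y, z in degrees; "x", "y", "z": the shift along the tool's x, y, z in m; "gripper": the opening, from -1 (shut) to 1 (fully open), so that 0 is half open. In form: [{"wx": .., "wy": .., "wz": .., "x": .., "y": .., "z": .., "gripper": ..}, ...]. A call has exactly 5 rows; each row is the pose to reach, as a shift and turn from the pose commanded when the call began, along the tool's axes at that moment; what a row does not reach only later rows make up. A row lasts 1/8 s, in which the tool goes at most 62.5 mm and 10.7 degrees, less where a joint would pass 70% of its speed; a pose out of reach is approached as far as the arm can. A call with a gripper value outside its range is refused whole. The fingers move at their own pace and stop on an object; "force" is the grip in N (left out, the last holds). Time passes only in rows, so rows that repeat a pose let the fingers close, or fill a call up. It gives the time, the measured TCP pose, the force, the opening and the grip force at its end, in the units of the state.
- bot.state(): the state, without advancing time (a new reading comes with each control period).
- bot.camera(name): name is "scene" or "top"; returns a dict with "img" (384x512x3 uint8, red, green, blue), "K" (3x3 intrinsics, pixels), "eye" and "attitude" of the camera in the world. Camera axes: x right, y up, looking along -z (the intrinsics and any distortion apply to the point x, -y, -z); pixel columns grow to the right and rows downward; lengths in m; the calibration is good to about 2 mm. A picture is of the moment at which its call begins. There is no depth.
- bot.job_done(): hands the job in; it is judged then, once.
Trained networks look in the newest picture that a camera, given by its name, has taken for a name from the list of things; names that differ only in an ending like _2 or _b are one class to them, and where a whole thing is asked for, a point or a joint stands for the part that bears it (a point fixed in the world has none). Each returns a list of dicts, best first, with "confidence" (0 to 1); they miss things now and then, are a little off and sometimes report something else, mostly with a low value. They report only what shows in the picture. A call takes as long as a camera call. They do not tell look-alikes from the thing itself.
- bot.look_for(name, camera): "at" ([x, y, z] in m, in world coordinates, good to about 4 mm: the middle of the surface that is visible of it).
The state is a dict: "time_s": time; "joints": joint angles; "qd": joint speeds; "tau": joint torques, N m; "ee_pos": TCP position; "ee_rot": TCP orientation; "wrist_force": force on the tool from outside, world axes, zero at the start; "ft_torque": the same for the moment, N m; "finger_gap": opening from 0.0 (shut) to 1.0 (fully open); "grip_force": force on a finger pad.
Only numpy, scipy, OpenCV 4.12 (cv2) and the standard library are available. Lean on these libraries where they do the work, as an engineer would, in place of code of your own. Each camera call takes 0.05 s, during which the arm holds its last target. There are 200 camera calls.

## Task

One of the three identical closed cases holds the steel leg adapter; the other two hold light plastic copies that look just like it. Heft the cases to find the heavy one, lift its lid off and lay it on the bench, then take the steel adapter out and set it down in the empty aluminium tray, letting go only once it rests on the tray's floor. Put nothing else in the tray, and leave the other two cases shut and standing on the bench.

Things in the scene. Friction and masses are not known exactly. Their poses are not given: they have to be found in the camera images.
- lid_1: Lid of one of 3 identical closed grey cases (numbers say nothing of weight). Origin: centre of the plate's underside, 52 mm above the bench; x along the case's length, z up. Plate 128x60x6; black bar handle on top, 44 long (x), 14 wide, 6 to 24 above the origin; 6 mm plug below, 2 mm play. The lid (50 g) lies loose: to heft, grip the case's sides. Cases: yaw within 0.3 rad, over 0.15 m apart.
- lid_2: Lid of the second case, as lid_1. All three cases: each centred under its lid (within 3 mm, 2 degrees), standing on the bench, 134 long, 64 wide, 52 high, walls and floor 5 mm. To heft, grip across the 64 mm width (lid y), about 35 mm above the bench. With all its contents and lid a light case weighs about 0.25 kg, the heavy one about 0.54 kg.
- lid_3: Lid of the third case, as lid_1. Each case holds one upright adapter, mid-floor between 8 mm high ribs, centred within 4 mm: round flange 48 across, 16 high, and on it a round neck 26 across, 22 high, top 43 above the bench. Lid off, grip the neck from above, fingers apart along the case's length (inside 124 x 54). Steel adapter 0.30 to 0.36 kg, copies 0.045 kg.
- tray: shallow square aluminium tray fixed to the bench, 120 x 120 mm outside, walls 3 mm thick and 15 mm high, floor 3 mm thick. Origin: centre of its underside, at bench height; z up. On its right (towards -y) the bench is bare: a removed lid can lie there, centred 0.21 m from the tray's centre, its length along y.
Not all that is in view belongs to the job. Of the things shaped like the tray, the aluminium one is meant.

How it is judged:
On the way:
1. the adapter stands in the tray while the fingers still hold it (not dropped) (contact force between tray and anything else above 0.2 N and contact force between the fingers and anything else above 1 N), for 0.05 s.
At the end, for the whole second after the job is handed in: Only the steel adapter rests in the tray (load on the tray 2.6 to 3.9 N); one lid lies on the bench, lower than 35 mm and its centre over 80 mm from the tray's centre; the other two lids sit level (7 degrees) on their standing cases, 46 to 58 mm up; all at rest (contact force between tray and anything else between 2.6 and 3.9 N and ((height (world z) of lid_1 below 0.035 m and horizontal distance between lid_1 and tray above 0.08 m and height (world z) of lid_2 between 0.046 and 0.058 m and angle between each of lid_2, lid_3's own z axis and vertical below 0.12 rad and height (world z) of lid_3 between 0.046 and 0.058 m) or (height (world z) of lid_2 below 0.035 m and horizontal distance between lid_2 and tray above 0.08 m and height (world z) of lid_1 between 0.046 and 0.058 m and angle between each of lid_1, lid_3's own z axis and vertical below 0.12 rad and height (world z) of lid_3 between 0.046 and 0.058 m) or (height (world z) of lid_3 below 0.035 m and horizontal distance between lid_3 and tray above 0.08 m and height (world z) of lid_1 between 0.046 and 0.058 m and angle between each of lid_1, lid_2's own z axis and vertical below 0.12 rad and height (world z) of lid_2 between 0.046 and 0.058 m)) and linear speed of each of lid_1, lid_2, lid_3 below 0.02 m/s); the robot touches nothing.
It also fails if it takes over 72 s, if anything falls off the work surface, if the arm or the gripper's body presses on something with over 40 N, if the wrist force passes 120 N, or if a joint passes its speed limit or range.

## Working session

There is one attempt and no reset: what is moved stays moved. The work goes in short steps, Python scripts to look and compute and a tool call to move; the robot and the scene stay as the last step left them, time stands still between calls to the robot, and variables do not carry over. Pictures are saved under pics/ and viewed, at most 10 in all, crops included, and the job is handed in when it is done.

Besides the shell and the picture viewer there is one more tool, called after "Request:" in YAML: its name, and indented under it one key for each argument. servo_tool: Moves the arm, as the interface text tells. Its arguments: {"type":"object","properties":{"commands":{"type":"array"},"force":{"type":"number"}},"required":["commands"]}

```bash
mkdir -p pics; python3 - <<'E'
from plant import bot
import cv2,numpy as np
for c in("top","scene"):
    d=bot.camera(c); cv2.imwrite(f"pics/{c}0.png",d["img"][:,:,::-1]); print(c,d["K"],d["eye"],d["attitude"],[k for k in d])
    for n in("lid_1","tray"):
        for r in bot.look_for(n,c): print(n,np.round(r["at"],3),round(r["confidence"],2))
print(bot.state(),bot.tip_reach)
E
```

```text
top [[466.46965391   0.         261.90598214]
 [  0.         466.46965391 199.01988713]
 [  0.           0.           1.        ]] [0.33845977 0.10627746 1.23018259] [ 0.1008995   0.00513407 -1.56521916] ['img', 'K', 'eye', 'attitude']
lid_1 [0.653 0.014 0.057] 0.87
lid_1 [ 0.596 -0.187  0.052] 0.71
lid_1 [0.613 0.189 0.054] 0.59
tray [0.236 0.455 0.003] 0.92
tray [0.276 0.255 0.001] 0.78
tray [ 0.292 -0.208 -0.001] 0.76
tray [0.436 0.131 0.002] 0.7
scene [[380.95650032   0.         258.55683142]
 [  0.         380.95650032 192.07932333]
 [  0.           0.           1.        ]] [1.33504841 0.25439623 0.60116909] [ 1.03404675 -0.00444743  1.70942443] ['img', 'K', 'eye', 'attitude']
lid_1 [0.669 0.014 0.057] 0.88
lid_1 [ 0.614 -0.182  0.056] 0.72
lid_1 [0.631 0.18  0.057] 0.66
tray [0.237 0.458 0.003] 0.88
tray [ 0.293 -0.208  0.002] 0.84
tray [ 0.429  0.122 -0.001] 0.72
{'time_s': 0.3, 'joints': array([-1.19998181e+00,  2.60267354e-01, -1.38538000e-01,  1.17272888e+00,
        4.09798470e-05,  1.57078114e+00]), 'qd': array([-9.13871768e-05, -4.39458054e-04,  2.78600182e-03, -1.62897825e-03,
        1.33958768e-05, -1.92321005e-03]), 'tau': array([-5.73547004e-04, -4.05229533e+01,  2.53785449e+01,  1.05695424e-02,
       -1.85067978e-05,  9.24295307e-07]), 'ee_pos': array([ 0.19016569, -0.48907165,  0.224198  ]), 'ee_rot': array([-3.14085475e+00, -4.09910428e-05,  3.70829671e-01]), 'wrist_force': array([ 0.21871918, -0.35094015, -0.11778192]), 'ft_torque': array([-0.03160667,  0.03220523, -0.02657674]), 'grip_force': 0.0, 'finger_gap': 1.000748376334779} 0.025
```

View pics/top0.png

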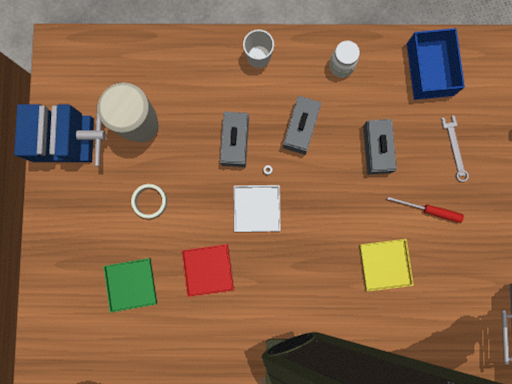

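View pics/scene0.png

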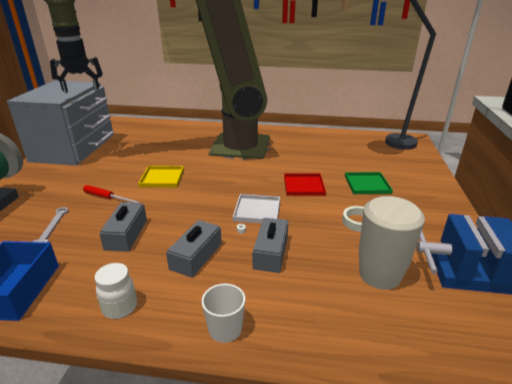

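The top picture shows the cases at px (235,138), (302,125) and (380,147). The tray-shaped things are green (131,285), red (208,270), yellow (386,265) and bare silver (257,208). Silver fits "aluminium" because the others are painted. Next I'll fit the poses by silhouette and confirm them in one enlarged crop.

```bash
cat > h.py <<'E'
import numpy as np,cv2
from scipy.spatial.transform import Rotation as Ro
from scipy.optimize import minimize
def proj(d,P):
    R=Ro.from_euler("xyz",d["attitude"]).as_matrix(); c=(np.asarray(P)-d["eye"])@R
    K=d["K"]; return np.c_[K[0,0]*c[:,0]/-c[:,2]+K[0,2], K[1,1]*c[:,1]/c[:,2]+K[1,2]]
def ray(d,uv,z):
    R=Ro.from_euler("xyz",d["attitude"]).as_matrix();K=d["K"]
    v=R@np.array([(uv[0]-K[0,2])/K[0,0],-(uv[1]-K[1,2])/K[1,1],-1]); return d["eye"]+v*(z-d["eye"][2])/v[2]
def box(x,y,a,lx,ly,z0,z1):
    c,s=np.cos(a),np.sin(a)
    return np.array([[x+c*u-s*v,y+s*u+c*v,z] for z in(z0,z1) for u,v in((-lx/2,-ly/2),(lx/2,-ly/2),(lx/2,ly/2),(-lx/2,ly/2))])
CASE=[(.134,.064,0,.052),(.128,.060,.052,.058),(.044,.014,.058,.076)]
TRAY=[(.12,.12,0,.015)]
S=4
def sil(d,p,boxes,shape):
    m=np.zeros((shape[0]*S,shape[1]*S),np.uint8)
    for b in boxes:
        h=cv2.convexHull(((proj(d,box(*p,*b))+.5)*S*16).astype(np.int32)); cv2.fillConvexPoly(m,h,255,shift=4)
    return m
def fit(d,mask,p0,boxes):
    M=cv2.resize(mask,None,fx=S,fy=S,interpolation=cv2.INTER_LINEAR)>127
    def f(q):
        m=sil(d,(q[0],q[1],q[2]*10),boxes,mask.shape)>0; return 1-(m&M).sum()/(m|M).sum()
    r=minimize(f,[p0[0],p0[1],p0[2]/10],method="Nelder-Mead",options=dict(initial_simplex=np.array([[p0[0],p0[1],p0[2]/10]]*4)+np.r_[np.zeros((1,3)),np.eye(3)*.012],xatol=1e-5,fatol=1e-5))
    return np.r_[r.x[:2],r.x[2]*10],1-r.fun
E
python3 - <<'E'
from h import *
from plant import bot
for c in("top","scene"):
    d=bot.camera(c);im=d["img"];hsv=cv2.cvtColor(im,cv2.COLOR_RGB2HSV)
    grey=(((hsv[...,1]<75)|(hsv[...,2]<40))*255).astype(np.uint8)
    big=cv2.resize(im,None,fx=4,fy=4,interpolation=cv2.INTER_CUBIC)
    for n,p0,b in(("A",(.613,.182,-.05),CASE),("B",(.655,.014,-.2),CASE),("C",(.60,-.185,.05),CASE),("T",(.433,.125,0),TRAY)):
        roi=cv2.dilate(sil(d,p0,b,im.shape[:2]),np.ones((61,61)));roi=cv2.resize(roi,(512,384))
        m=cv2.bitwise_and(grey,roi); k,l,st,_=cv2.connectedComponentsWithStats(m)
        i=1+st[1:,4].argmax(); m=((l==i)*255).astype(np.uint8)
        p,q=fit(d,m,p0,b); print(c,n,p.round(4),round(q,3))
        for bb in b:
            P=(proj(d,box(*p,*bb))+.5)*4; cv2.polylines(big,[P[4:].astype(int)],True,(255,255,0),1)
    if c=="top": cv2.imwrite("pics/crop.png",big[360:960,840:1640,::-1])
E
```

```text
top A [ 0.6184  0.1874 -0.0527] 0.963
top B [ 0.6572  0.0111 -0.2903] 0.966
top C [ 0.6003 -0.1929  0.0614] 0.963
top T [0.4388 0.1273 0.0183] 0.972
scene A [ 0.6113  0.1855 -0.0365] 0.83
scene B [ 0.6509  0.0093 -0.2677] 0.962
scene C [ 0.593  -0.195   0.0814] 0.937
scene T [0.4343 0.1268 0.0052] 0.822
```

View pics/crop.png

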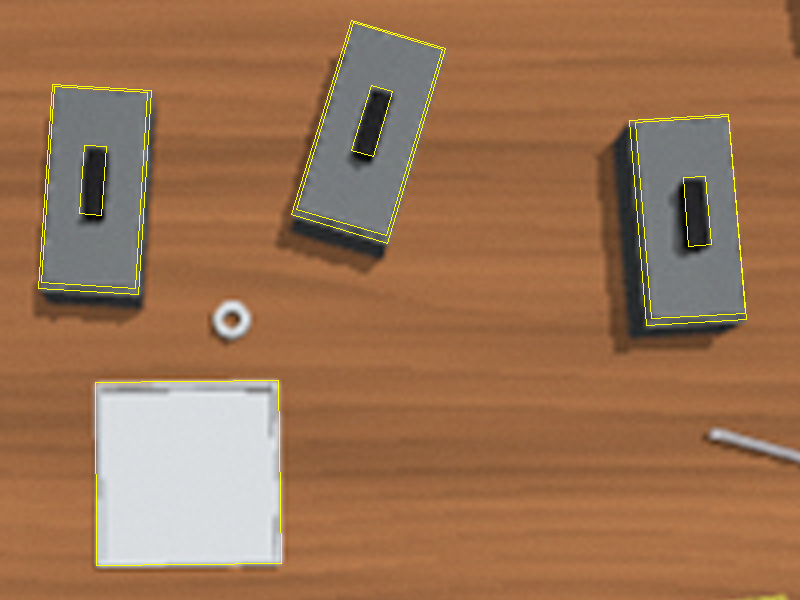

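The crop confirms it: the bare aluminium tray is at (257,208) in the top view, and the outlines sit on the lids to within about 3 mm. Averaging the two cameras gives:

| Thing | x (m) | y (m) | yaw (rad) |
|---|---|---|---|
| Case A | 0.615 | 0.187 | -0.047 |
| Case B | 0.654 | 0.010 | -0.28 |
| Case C | 0.597 | -0.194 | 0.07 |
| Tray | 0.436 | 0.127 | about 0 |

I'll go to case C first.

Request:
servo_tool:
  commands:
    - {"x":0.05,"y":-0.013,"z":0.004,"gripper":1}
    - {"x":0.1,"y":-0.026,"z":0.008,"gripper":1}
    - {"x":0.15,"y":-0.039,"z":0.012,"gripper":1}
    - {"x":0.2,"y":-0.052,"z":0.016,"gripper":1}
    - {"x":0.243,"y":-0.064,"z":0.02,"gripper":1}
  force: 60

```text
schema error: expected keys wx, wy, wz, x, y, z, gripper
```

Request:
servo_tool:
  commands:
    - {"x":0.05,"y":-0.013,"z":0.004,"wz":4,"gripper":1}
    - {"x":0.1,"y":-0.026,"z":0.008,"wz":8,"gripper":1}
    - {"x":0.15,"y":-0.039,"z":0.012,"wz":12,"gripper":1}
    - {"x":0.2,"y":-0.052,"z":0.016,"wz":17.2,"gripper":1}
    - {"x":0.243,"y":-0.064,"z":0.02,"wz":17.2,"gripper":1}

```text
schema error: expected keys wx, wy, wz, x, y, z, gripper
```

```bash
cat >> h.py <<'E'
def go(bot,x,y,z,yaw):
    s=bot.state();R=Ro.from_euler("xyz",s["ee_rot"]);d=R.inv().apply(np.array([x,y,z])-s["ee_pos"])
    w=(R.inv()*Ro.from_euler("xyz",[np.pi,0,yaw])).as_rotvec(degrees=True)
    print("at",s["ee_pos"].round(4),s["ee_rot"].round(3),"t",s["time_s"],"F",s["wrist_force"].round(2),"gap",round(s["finger_gap"],3),round(s["grip_force"],1))
    print("shift",d.round(4),"turn",w.round(1))
E
python3 - <<'E'
from h import *
from plant import bot
go(bot,.597,-.194,.041,.07)
d=bot.camera("top");cv2.imwrite("pics/c1.png",cv2.resize(d["img"][90:210,320:450,::-1],None,fx=4,fy=4))
d=bot.camera("scene");cv2.imwrite("pics/s1.png",cv2.resize(d["img"][150:290,70:240,::-1],None,fx=4,fy=4))
E
```

```text
at [ 0.1902 -0.4892  0.2244] [-3.141  0.     0.371] t 0.4 F [ 0.09  0.15 -0.3 ] gap 0.999 0.0
shift [ 0.4861 -0.1277  0.1834] turn [-0.   0.  17.2]
```

View pics/s1.png

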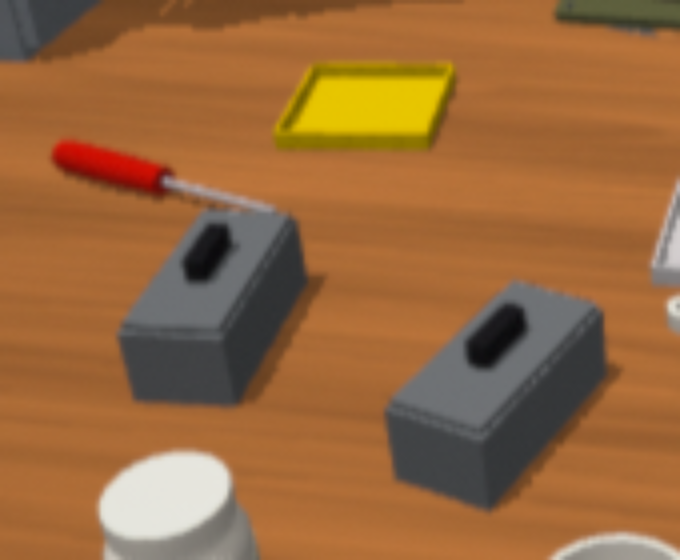

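The move was refused because every row needs all seven keys. The picture shows the cases shut and untouched. I'll resend it with all the keys.

Request:
servo_tool:
  commands:
    - {"wx":0,"wy":0,"wz":0,"x":0.05,"y":-0.013,"z":0.004,"gripper":1}
    - {"wx":0,"wy":0,"wz":0,"x":0.1,"y":-0.026,"z":0.008,"gripper":1}
    - {"wx":0,"wy":0,"wz":0,"x":0.15,"y":-0.039,"z":0.012,"gripper":1}
    - {"wx":0,"wy":0,"wz":0,"x":0.2,"y":-0.052,"z":0.016,"gripper":1}
    - {"wx":0,"wy":0,"wz":0,"x":0.243,"y":-0.064,"z":0.02,"gripper":1}
  force: 60

```text
time_s: 1.12
ee_pos: [0.395, -0.3405, 0.2046]
ee_rot: [3.141, -0.0, 0.371]
wrist_force: [0.1, -1.2, 0.5]
finger_gap: 1.003
grip_force: 0.0
```

Request:
servo_tool:
  commands:
    - {"wx":0,"wy":0,"wz":4,"x":0.05,"y":-0.013,"z":0.004,"gripper":1}
    - {"wx":0,"wy":0,"wz":8,"x":0.1,"y":-0.026,"z":0.008,"gripper":1}
    - {"wx":0,"wy":0,"wz":12,"x":0.15,"y":-0.039,"z":0.012,"gripper":1}
    - {"wx":0,"wy":0,"wz":17.2,"x":0.2,"y":-0.052,"z":0.016,"gripper":1}
    - {"wx":0,"wy":0,"wz":17.2,"x":0.243,"y":-0.064,"z":0.02,"gripper":1}

```text
time_s: 1.75
ee_pos: [0.5984, -0.1926, 0.1843]
ee_rot: [3.141, -0.0, 0.071]
wrist_force: [-0.2, -1.1, 0.5]
finger_gap: 1.001
grip_force: 0.0
```

```bash
python3 - <<'E'
from h import *
from plant import bot
go(bot,.597,-.194,.041,.07)
d=bot.camera("top");cv2.imwrite("pics/c1.png",cv2.resize(d["img"][90:210,320:450,::-1],None,fx=4,fy=4))
d=bot.camera("scene");cv2.imwrite("pics/s2.png",cv2.resize(d["img"][150:290,70:240,::-1],None,fx=4,fy=4))
E
```

```text
at [ 0.5984 -0.1926  0.1843] [ 3.141 -0.     0.071] t 1.75 F [-0.16 -1.06  0.45] gap 1.001 0.0
shift [-0.0016  0.0013  0.1433] turn [ 0. -0.  0.]
```

View pics/s2.png

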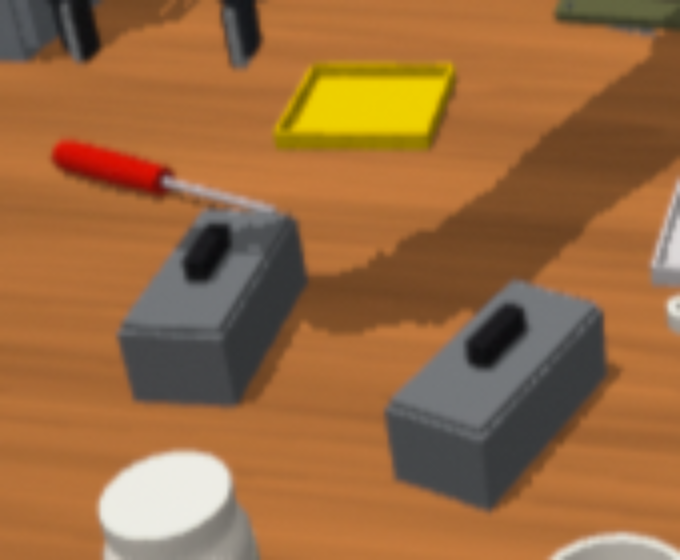

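The picture shows both open fingers above and to either side of case C, with nothing touched. Now down, close, lift 12 mm.

Request:
servo_tool:
  commands:
    - {"wx":0,"wy":0,"wz":0,"x":-0.001,"y":0.001,"z":0.04,"gripper":1}
    - {"wx":0,"wy":0,"wz":0,"x":-0.0015,"y":0.001,"z":0.08,"gripper":1}
    - {"wx":0,"wy":0,"wz":0,"x":-0.0015,"y":0.001,"z":0.11,"gripper":1}
    - {"wx":0,"wy":0,"wz":0,"x":-0.0015,"y":0.001,"z":0.13,"gripper":1}
    - {"wx":0,"wy":0,"wz":0,"x":-0.0015,"y":0.001,"z":0.143,"gripper":1}

```text
time_s: 2.48
ee_pos: [0.5942, -0.1954, 0.0404]
ee_rot: [-3.141, 0.002, 0.07]
wrist_force: [-0.1, -0.1, 1.0]
finger_gap: 1.001
grip_force: 0.0
```

Request:
servo_tool:
  commands:
    - {"wx":0,"wy":0,"wz":0,"x":0,"y":0,"z":0,"gripper":0.2}
    - {"wx":0,"wy":0,"wz":0,"x":0,"y":0,"z":0,"gripper":0.2}
    - {"wx":0,"wy":0,"wz":0,"x":0,"y":0,"z":0,"gripper":0.2}
    - {"wx":0,"wy":0,"wz":0,"x":0,"y":0,"z":0,"gripper":0.2}
    - {"wx":0,"wy":0,"wz":0,"x":0,"y":0,"z":0,"gripper":0.2}

```text
time_s: 3.1
ee_pos: [0.596, -0.1951, 0.0428]
ee_rot: [3.141, -0.002, 0.071]
wrist_force: [-1.8, 1.6, 6.2]
finger_gap: 0.668
grip_force: 64.4
```

Request:
servo_tool:
  commands:
    - {"wx":0,"wy":0,"wz":0,"x":0,"y":0,"z":-0.005,"gripper":0.2}
    - {"wx":0,"wy":0,"wz":0,"x":0,"y":0,"z":-0.01,"gripper":0.2}
    - {"wx":0,"wy":0,"wz":0,"x":0,"y":0,"z":-0.015,"gripper":0.2}
    - {"wx":0,"wy":0,"wz":0,"x":0,"y":0,"z":-0.015,"gripper":0.2}
    - {"wx":0,"wy":0,"wz":0,"x":0,"y":0,"z":-0.015,"gripper":0.2}

```text
time_s: 3.72
ee_pos: [0.5954, -0.195, 0.0564]
ee_rot: [3.142, 0.0, 0.071]
wrist_force: [0.4, 0.2, -0.4]
finger_gap: 0.669
grip_force: 63.9
```

Request:
servo_tool:
  commands:
    - {"wx":0,"wy":0,"wz":0,"x":0,"y":0,"z":0,"gripper":0.2}
    - {"wx":0,"wy":0,"wz":0,"x":0,"y":0,"z":0,"gripper":0.2}
    - {"wx":0,"wy":0,"wz":0,"x":0,"y":0,"z":0,"gripper":0.2}
    - {"wx":0,"wy":0,"wz":0,"x":0,"y":0,"z":0,"gripper":0.2}
    - {"wx":0,"wy":0,"wz":0,"x":0,"y":0,"z":0,"gripper":0.2}

```text
time_s: 4.35
ee_pos: [0.5954, -0.195, 0.0565]
ee_rot: [-3.142, 0.0, 0.071]
wrist_force: [0.7, 0.3, -0.2]
finger_gap: 0.67
grip_force: 63.9
```

```bash
python3 - <<'E'
from h import *
from plant import bot
for i in range(6):
    bot.camera("scene"); s=bot.state(); print(s["wrist_force"].round(2),s["ft_torque"].round(2),s["ee_pos"].round(4))
E
```

```text
[ 0.82 -0.09  0.24] [-0.02 -0.   -0.02] [ 0.5954 -0.195   0.0565]
[ 0.61 -0.41 -0.32] [0.01 0.02 0.03] [ 0.5954 -0.195   0.0565]
[-0.62  0.54 -0.81] [ 0.    0.05 -0.05] [ 0.5954 -0.195   0.0565]
[-0.72 -0.87 -0.64] [ 0.01 -0.02 -0.02] [ 0.5954 -0.195   0.0565]
[-0.39 -0.86 -0.57] [-0.03 -0.04  0.01] [ 0.5954 -0.195   0.0565]
[-0.11  0.19  0.15] [-0.01 -0.03 -0.01] [ 0.5954 -0.195   0.0565]
```

```bash
python3 - <<'E'
from h import *
from plant import bot
d=bot.camera("scene");a=cv2.resize(d["img"][140:270,60:230],None,fx=4,fy=4)
cv2.imwrite("pics/s3.png",a[:,:,::-1])
print(bot.state()["wrist_force"])
E
```

```text
[ 0.23712116 -0.0866737  -0.26402528]
```

View pics/s3.png

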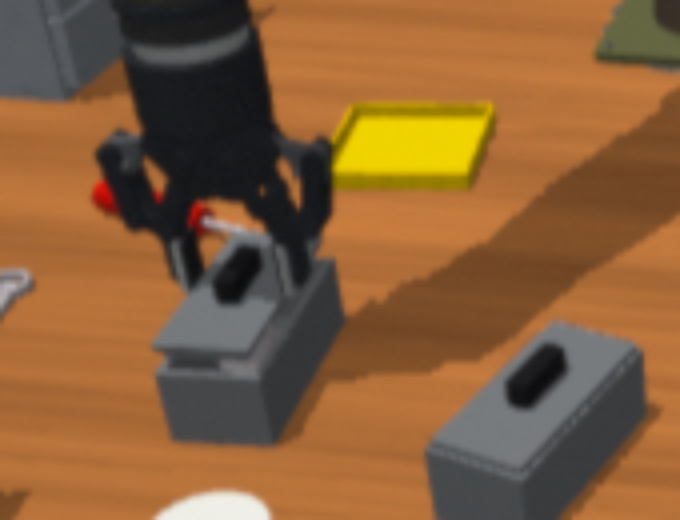

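The picture shows the fingers, tips near crop (185,285) and (292,290), holding only the lid about 13 mm above the case. The weight reading of about 0 N agrees with that. I'll measure where the tips really are relative to the TCP.

```bash
python3 - <<'E'
from h import *
from plant import bot
d=bot.camera("scene")
def rx(uv,x):
    R=Ro.from_euler("xyz",d["attitude"]).as_matrix();K=d["K"]
    v=R@np.array([(uv[0]-K[0,2])/K[0,0],-(uv[1]-K[1,2])/K[1,1],-1]); return (d["eye"]+v*(x-d["eye"][0])/v[0]).round(4)
for n,u in(("Ltip",(185,287)),("Rtip",(292,292)),("Llidcorner",(155,346)),("Rlidcorner",(262,353))): print(n,rx((60+u[0]/4,140+u[1]/4),.606 if 'tip' in n else .66))
s=bot.state();print(s["ee_pos"],s["finger_gap"])
im=d["img"]; p=(.5955,-.195,.07)
big=cv2.resize(im,None,fx=5,fy=5,interpolation=cv2.INTER_CUBIC)
def dr(b,c,dz=0):
    P=box(*p,*b);P[:,2]+=dz;q=((proj(d,P)+.5)*5).astype(int)
    for a in(q[:4],q[4:]):cv2.polylines(big,[a],True,c,1)
dr(CASE[0],(255,255,0))
for dz in(0.0,.0137):dr(CASE[1],(0,255,0),dz)
P=np.array([[.5954+sx*.011,-.195+sy*.03,z] for sy in(-1,1) for sx in(-1,1) for z in(.0565-.025,.0565-.006,.0565+.006)])
for q in ((proj(d,P)+.5)*5).astype(int):cv2.circle(big,tuple(int(v) for v in q),3,(255,0,0),-1)
cv2.imwrite("pics/s4.png",big[800:1350,370:1000,::-1])
E
```

```text
Ltip [ 0.606  -0.2271  0.0734]
Rtip [ 0.606  -0.1568  0.0765]
Llidcorner [ 0.66   -0.2198  0.0678]
Rlidcorner [ 0.66   -0.1527  0.0697]
[ 0.5953753  -0.19501561  0.05651406] 0.6711096443777107
```

View pics/s4.png

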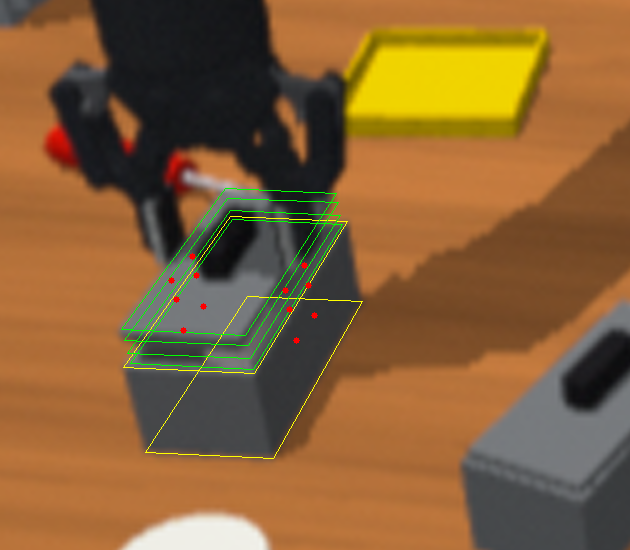

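```bash
python3 - <<'E'
from h import *
from plant import bot
d=bot.camera("scene");a=cv2.imread("pics/scene0.png");b=np.ascontiguousarray(d["img"][:,:,::-1])
f=lambda i:np.clip((cv2.resize(i[195:260,90:156],None,fx=6,fy=6,interpolation=cv2.INTER_CUBIC)/255.)**.5*255,0,255).astype(np.uint8)
t=bot.camera("top");g=cv2.resize(t["img"][105:180,355:405,::-1],None,fx=5,fy=5,interpolation=cv2.INTER_CUBIC)
g=np.clip((g/255.)**.5*255,0,255).astype(np.uint8)
o=np.hstack([f(a),f(b)]);cv2.imwrite("pics/s5.png",o)
E
```

```text
(no output)
```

View pics/s5.png

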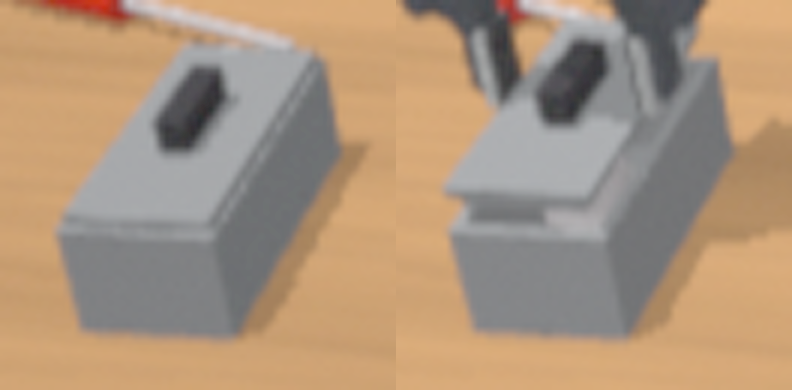

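The enhanced crop shows the pads holding the lid by its plate edges with only their tips. So the tips sit higher than the nominal TCP figure says. I'll check that against the open-finger view s2 (tips at scene px 90.5,165 and 130,166) before putting the lid back.

```bash
python3 - <<'E'
from h import *
from plant import bot
d=bot.camera("scene")
def rx(uv,x):
    R=Ro.from_euler("xyz",d["attitude"]).as_matrix();K=d["K"]
    v=R@np.array([(uv[0]-K[0,2])/K[0,0],-(uv[1]-K[1,2])/K[1,1],-1]); return (d["eye"]+v*(x-d["eye"][0])/v[0]).round(4)
# s2 view, TCP (.5984,-.1926,.1843)
for u in((82,60),(240,65)): print("open tip",rx((70+u[0]/4,150+u[1]/4),.61))
# s5 right half, TCP z .0565
for u in((500-396,105),(650-396,113)): print("closed tip",rx((90+u[0]/6,195+u[1]/6),.606))
E
```

```text
open tip [ 0.61   -0.2358  0.2044]
open tip [ 0.61   -0.1394  0.2084]
closed tip [ 0.606  -0.2247  0.0714]
closed tip [ 0.606  -0.1589  0.0738]
```

Both checks agree: the tips stand about 30 mm higher than the nominal geometry predicts. So I gripped the lid, not the case. I'll set the lid straight back down and release, then check it.

Request:
servo_tool:
  commands:
    - {"wx":0,"wy":0,"wz":0,"x":0,"y":0,"z":0.004,"gripper":0.2}
    - {"wx":0,"wy":0,"wz":0,"x":0,"y":0,"z":0.008,"gripper":0.2}
    - {"wx":0,"wy":0,"wz":0,"x":0,"y":0,"z":0.012,"gripper":0.2}
    - {"wx":0,"wy":0,"wz":0,"x":0,"y":0,"z":0.0145,"gripper":0.2}
    - {"wx":0,"wy":0,"wz":0,"x":0,"y":0,"z":0.0145,"gripper":0.2}

```text
time_s: 5.52
ee_pos: [0.5951, -0.1949, 0.0427]
ee_rot: [-3.142, 0.0, 0.071]
wrist_force: [-1.6, 1.3, 5.6]
finger_gap: 0.672
grip_force: 64.6
```

Request:
servo_tool:
  commands:
    - {"wx":0,"wy":0,"wz":0,"x":0,"y":0,"z":0,"gripper":0.5}
    - {"wx":0,"wy":0,"wz":0,"x":0,"y":0,"z":0,"gripper":1}
    - {"wx":0,"wy":0,"wz":0,"x":0,"y":0,"z":0,"gripper":1}
    - {"wx":0,"wy":0,"wz":0,"x":0,"y":0,"z":0,"gripper":1}
    - {"wx":0,"wy":0,"wz":0,"x":0,"y":0,"z":0,"gripper":1}

```text
time_s: 6.15
ee_pos: [0.5954, -0.195, 0.0419]
ee_rot: [-3.142, 0.0, 0.071]
wrist_force: [-0.1, 0.2, 0.6]
finger_gap: 1.003
grip_force: 0.0
```

```bash
python3 - <<'E'
from h import *
from plant import bot
d=bot.camera("scene");a=cv2.imread("pics/scene0.png");b=np.ascontiguousarray(d["img"][:,:,::-1])
f=lambda i:np.clip((cv2.resize(i[195:260,90:156],None,fx=6,fy=6,interpolation=cv2.INTER_CUBIC)/255.)**.5*255,0,255).astype(np.uint8)
cv2.imwrite("pics/s6.png",np.hstack([f(a),f(b)]))
# numeric check: front end of lid/case vs before (rows 225-255), not near the fingers
D=np.abs(a.astype(int)-b)[222:256,98:135].max(2); print("changed px",(D>25).sum(),"of",D.size)
go(bot,.597,-.194,.013,.07); print([ (r["at"].round(3),round(r["confidence"],2)) if hasattr(r["at"],"round") else r for r in bot.look_for("lid_1","scene")])
E
```

```text
changed px 50 of 1258
at [ 0.5954 -0.195   0.042 ] [-3.142  0.     0.071] t 6.2 F [-1.24  1.07 -0.46] gap 1.0 0.0
shift [ 0.0017 -0.0009  0.029 ] turn [-0.  0.  0.]
[{'at': [0.668, 0.0196, 0.0559], 'confidence': 0.9}, {'at': [0.6362, 0.1891, 0.0534], 'confidence': 0.62}, {'at': [0.6237, -0.1879, 0.0577], 'confidence': 0.59}]
```

The lid is back: the wrist load is gone and the case end looks unchanged. Now 27 mm lower, then grip the case sides.

Request:
servo_tool:
  commands:
    - {"wx":0,"wy":0,"wz":0,"x":0.001,"y":0,"z":0.008,"gripper":1}
    - {"wx":0,"wy":0,"wz":0,"x":0.001,"y":0,"z":0.016,"gripper":1}
    - {"wx":0,"wy":0,"wz":0,"x":0.001,"y":0,"z":0.022,"gripper":1}
    - {"wx":0,"wy":0,"wz":0,"x":0.001,"y":0,"z":0.027,"gripper":1}
    - {"wx":0,"wy":0,"wz":0,"x":0.001,"y":0,"z":0.027,"gripper":1}

```text
time_s: 6.88
ee_pos: [0.5959, -0.1948, 0.0143]
ee_rot: [-3.141, 0.001, 0.071]
wrist_force: [0.2, -0.2, 0.4]
finger_gap: 1.001
grip_force: 0.0
```

Request:
servo_tool:
  commands:
    - {"wx":0,"wy":0,"wz":0,"x":0,"y":0,"z":0,"gripper":0.2}
    - {"wx":0,"wy":0,"wz":0,"x":0,"y":0,"z":0,"gripper":0.2}
    - {"wx":0,"wy":0,"wz":0,"x":0,"y":0,"z":0,"gripper":0.2}
    - {"wx":0,"wy":0,"wz":0,"x":0,"y":0,"z":0,"gripper":0.2}
    - {"wx":0,"wy":0,"wz":0,"x":0,"y":0,"z":0,"gripper":0.2}

```text
time_s: 7.5
ee_pos: [0.597, -0.195, 0.0157]
ee_rot: [3.142, -0.001, 0.071]
wrist_force: [-0.8, 0.2, 4.7]
finger_gap: 0.734
grip_force: 67.8
```

Request:
servo_tool:
  commands:
    - {"wx":0,"wy":0,"wz":0,"x":0,"y":0,"z":-0.004,"gripper":0.2}
    - {"wx":0,"wy":0,"wz":0,"x":0,"y":0,"z":-0.008,"gripper":0.2}
    - {"wx":0,"wy":0,"wz":0,"x":0,"y":0,"z":-0.01,"gripper":0.2}
    - {"wx":0,"wy":0,"wz":0,"x":0,"y":0,"z":-0.01,"gripper":0.2}
    - {"wx":0,"wy":0,"wz":0,"x":0,"y":0,"z":-0.01,"gripper":0.2}

```text
time_s: 8.12
ee_pos: [0.5963, -0.1949, 0.0248]
ee_rot: [-3.142, 0.0, 0.071]
wrist_force: [-0.0, 0.3, -2.6]
finger_gap: 0.737
grip_force: 66.9
```

```bash
cat >> h.py <<'E'
def weigh(bot,n=8):
    F=[]
    for i in range(n): bot.camera("scene"); F.append(bot.state()["wrist_force"])
    print("mean F",np.mean(F,0).round(2))
E
python3 - <<'E'
from h import *
from plant import bot
weigh(bot); go(bot,.597,-.194,.013,.07)
E
```

```text
mean F [-0.05  0.09 -2.62]
at [ 0.5964 -0.1949  0.025 ] [-3.142  0.     0.071] t 8.525 F [ 0.02  0.01 -2.99] gap 0.736 66.9
shift [ 0.0007 -0.0009  0.012 ] turn [-0.  0.  0.]
```

Case C weighs 2.6 N, about 0.26 kg, so it is light. I'll set it down and move to case B.

Request:
servo_tool:
  commands:
    - {"wx":0,"wy":0,"wz":0,"x":0,"y":0,"z":0.004,"gripper":0.2}
    - {"wx":0,"wy":0,"wz":0,"x":0,"y":0,"z":0.008,"gripper":0.2}
    - {"wx":0,"wy":0,"wz":0,"x":0,"y":0,"z":0.0105,"gripper":0.2}
    - {"wx":0,"wy":0,"wz":0,"x":0,"y":0,"z":0.0105,"gripper":0.2}
    - {"wx":0,"wy":0,"wz":0,"x":0,"y":0,"z":0.0105,"gripper":0.6}

```text
time_s: 9.15
ee_pos: [0.5969, -0.1951, 0.015]
ee_rot: [3.141, -0.001, 0.071]
wrist_force: [1.4, -0.5, -0.3]
finger_gap: 0.799
grip_force: 0.0
```

Request:
servo_tool:
  commands:
    - {"wx":0,"wy":0,"wz":0,"x":0,"y":0,"z":0,"gripper":1}
    - {"wx":0,"wy":0,"wz":0,"x":0,"y":0,"z":0,"gripper":1}
    - {"wx":0,"wy":0,"wz":0,"x":0,"y":0,"z":-0.025,"gripper":1}
    - {"wx":0,"wy":0,"wz":0,"x":0,"y":0,"z":-0.06,"gripper":1}
    - {"wx":0,"wy":0,"wz":0,"x":0,"y":0,"z":-0.105,"gripper":1}

```text
time_s: 9.78
ee_pos: [0.5955, -0.1946, 0.1194]
ee_rot: [-3.141, 0.002, 0.071]
wrist_force: [0.3, -1.6, -0.2]
finger_gap: 0.999
grip_force: 0.0
```

Request:
servo_tool:
  commands:
    - {"wx":0,"wy":0,"wz":4,"x":0.015,"y":-0.04,"z":0,"gripper":1}
    - {"wx":0,"wy":0,"wz":10,"x":0.034,"y":-0.095,"z":0,"gripper":1}
    - {"wx":0,"wy":0,"wz":16,"x":0.054,"y":-0.15,"z":0,"gripper":1}
    - {"wx":0,"wy":0,"wz":20,"x":0.072,"y":-0.2,"z":0,"gripper":1}
    - {"wx":0,"wy":0,"wz":20,"x":0.072,"y":-0.2,"z":0,"gripper":1}

```text
time_s: 10.4
ee_pos: [0.6379, -0.087, 0.1193]
ee_rot: [-3.087, 0.004, -0.162]
wrist_force: [-0.5, -0.6, 0.5]
finger_gap: 1.004
grip_force: 0.0
```

```bash
python3 - <<'E'
from h import *
from plant import bot
go(bot,.654,.010,.014,-.28)
d=bot.camera("scene")
p,_=0,0
im=d["img"];hsv=cv2.cvtColor(im,cv2.COLOR_RGB2HSV);grey=(((hsv[...,1]<75)|(hsv[...,2]<40))*255).astype(np.uint8)
p0=(.597,-.194,.07);roi=cv2.resize(cv2.dilate(sil(d,p0,CASE,im.shape[:2]),np.ones((41,41))),(512,384));m=cv2.bitwise_and(grey,roi)
print("C now",fit(d,m,p0,CASE))
E
```

```text
at [ 0.6379 -0.087   0.1193] [-3.087  0.004 -0.162] t 10.4 F [-0.53 -0.6   0.53] gap 1.004 0.0
shift [ 0.0006 -0.0924  0.1105] turn [-3.1  0.4  6.7]
C now (array([ 0.5935566 , -0.19860128,  0.08703469]), np.float64(0.948456992777413))
```

The move stopped partway with a small tilt, so it was speed-limited. I'll look at the joints before going on.

```bash
python3 - <<'E'
from h import *
from plant import bot
go(bot,.654,.010,.12,-.28); print(bot.state()["joints"].round(3),bot.state()["qd"].round(3))
E
```

```text
at [ 0.6377 -0.0873  0.1193] [-3.087  0.004 -0.163] t 10.45 F [ 0.29 -0.64 -0.12] gap 1.0 0.0
shift [ 0.0003 -0.0986  0.0047] turn [-3.1  0.4  6.7]
[-0.164  0.52  -0.012  1.042  0.055  3.141] [ 0.001 -0.005 -0.007  0.001  0.006 -0.002]
```

Joint 6 is at its limit, with yaw = j1 − j6 + π. I'll use the half-turn-equivalent grasp: fix the tilt while moving over B, then turn about −173°.

Request:
servo_tool:
  commands:
    - {"wx":-3.1,"wy":0.4,"wz":-1,"x":0,"y":-0.02,"z":0.001,"gripper":1}
    - {"wx":-3.1,"wy":0.4,"wz":-1,"x":0,"y":-0.045,"z":0.003,"gripper":1}
    - {"wx":-3.1,"wy":0.4,"wz":-1,"x":0,"y":-0.07,"z":0.004,"gripper":1}
    - {"wx":-3.1,"wy":0.4,"wz":-1,"x":0,"y":-0.0985,"z":0.005,"gripper":1}
    - {"wx":-3.1,"wy":0.4,"wz":-1,"x":0,"y":-0.0985,"z":0.005,"gripper":1}

```text
time_s: 11.08
ee_pos: [0.6514, -0.0294, 0.12]
ee_rot: [-3.104, -0.003, -0.063]
wrist_force: [0.0, 0.4, -0.6]
finger_gap: 1.003
grip_force: 0.0
```

Request:
servo_tool:
  commands:
    - {"wx":0,"wy":0,"wz":-9,"x":0,"y":0,"z":0,"gripper":1}
    - {"wx":0,"wy":0,"wz":-19,"x":0,"y":0,"z":0,"gripper":1}
    - {"wx":0,"wy":0,"wz":-29,"x":0,"y":0,"z":0,"gripper":1}
    - {"wx":0,"wy":0,"wz":-39,"x":0,"y":0,"z":0,"gripper":1}
    - {"wx":0,"wy":0,"wz":-49,"x":0,"y":0,"z":0,"gripper":1}

```text
time_s: 11.7
ee_pos: [0.6508, -0.0309, 0.12]
ee_rot: [-3.119, -0.03, 0.796]
wrist_force: [-1.0, 0.3, -0.0]
finger_gap: 0.999
grip_force: 0.0
```

Request:
servo_tool:
  commands:
    - {"wx":0,"wy":0,"wz":-10,"x":0,"y":0,"z":0,"gripper":1}
    - {"wx":0,"wy":0,"wz":-20,"x":0,"y":0,"z":0,"gripper":1}
    - {"wx":0,"wy":0,"wz":-30,"x":0,"y":0,"z":0,"gripper":1}
    - {"wx":0,"wy":0,"wz":-40,"x":0,"y":0,"z":0,"gripper":1}
    - {"wx":0,"wy":0,"wz":-50,"x":0,"y":0,"z":0,"gripper":1}

```text
time_s: 12.32
ee_pos: [0.6509, -0.031, 0.12]
ee_rot: [3.133, -0.036, 1.669]
wrist_force: [0.6, 0.6, -0.2]
finger_gap: 1.003
grip_force: 0.0
```

Request:
servo_tool:
  commands:
    - {"wx":0,"wy":0,"wz":-10,"x":0,"y":0,"z":0,"gripper":1}
    - {"wx":0,"wy":0,"wz":-20,"x":0,"y":0,"z":0,"gripper":1}
    - {"wx":0,"wy":0,"wz":-30,"x":0,"y":0,"z":0,"gripper":1}
    - {"wx":0,"wy":0,"wz":-40,"x":0,"y":0,"z":0,"gripper":1}
    - {"wx":0,"wy":0,"wz":-50,"x":0,"y":0,"z":0,"gripper":1}

```text
time_s: 12.95
ee_pos: [0.6508, -0.0309, 0.12]
ee_rot: [3.108, -0.017, 2.541]
wrist_force: [-0.8, 0.1, 0.1]
finger_gap: 0.999
grip_force: 0.0
```

```bash
python3 - <<'E'
from h import *
from plant import bot
go(bot,.654,.010,.12,-.28+np.pi); print(bot.state()["joints"].round(3))
E
```

```text
at [ 0.6508 -0.0309  0.12  ] [ 3.108 -0.017  2.541] t 12.95 F [-0.75  0.09  0.07] gap 0.999 0.0
shift [0.0205 0.0355 0.0016] turn [  2.   -0.6 -18.4]
[-0.066  0.528  0.005  1.045  0.037  0.534]
```

Request:
servo_tool:
  commands:
    - {"wx":1,"wy":-0.3,"wz":-9,"x":0.01,"y":0.018,"z":0.001,"gripper":1}
    - {"wx":2,"wy":-0.6,"wz":-18.4,"x":0.0205,"y":0.0355,"z":0.0016,"gripper":1}
    - {"wx":2,"wy":-0.6,"wz":-18.4,"x":0.0205,"y":0.0355,"z":0.0016,"gripper":1}
    - {"wx":2,"wy":-0.6,"wz":-18.4,"x":0.0205,"y":0.0355,"z":0.0016,"gripper":1}
    - {"wx":2,"wy":-0.6,"wz":-18.4,"x":0.0205,"y":0.0355,"z":0.0016,"gripper":1}

```text
time_s: 13.58
ee_pos: [0.6542, 0.0094, 0.12]
ee_rot: [3.141, -0.001, 2.855]
wrist_force: [-0.1, -0.2, 0.2]
finger_gap: 1.001
grip_force: 0.0
```

```bash
python3 - <<'E'
from h import *
from plant import bot
go(bot,.654,.010,.014,-.28+np.pi)
E
```

```text
at [0.6542 0.0094 0.12  ] [ 3.141e+00 -1.000e-03  2.855e+00] t 13.575 F [-0.08 -0.21  0.25] gap 1.001 0.0
shift [0.0003 0.0005 0.106 ] turn [ 0.1 -0.  -0.4]
```

Request:
servo_tool:
  commands:
    - {"wx":0,"wy":0,"wz":-0.4,"x":0,"y":0,"z":0.04,"gripper":1}
    - {"wx":0,"wy":0,"wz":-0.4,"x":0,"y":0,"z":0.07,"gripper":1}
    - {"wx":0,"wy":0,"wz":-0.4,"x":0,"y":0,"z":0.09,"gripper":1}
    - {"wx":0,"wy":0,"wz":-0.4,"x":0,"y":0,"z":0.106,"gripper":1}
    - {"wx":0,"wy":0,"wz":-0.4,"x":0,"y":0,"z":0.106,"gripper":0.6}

```text
time_s: 14.2
ee_pos: [0.6531, 0.01, 0.0128]
ee_rot: [3.141, -0.003, 2.863]
wrist_force: [-0.3, 0.7, -0.0]
finger_gap: 0.819
grip_force: 0.0
```

Request:
servo_tool:
  commands:
    - {"wx":0,"wy":0,"wz":0,"x":0,"y":0,"z":0,"gripper":0.2}
    - {"wx":0,"wy":0,"wz":0,"x":0,"y":0,"z":0,"gripper":0.2}
    - {"wx":0,"wy":0,"wz":0,"x":0,"y":0,"z":0,"gripper":0.2}
    - {"wx":0,"wy":0,"wz":0,"x":0,"y":0,"z":0,"gripper":0.2}
    - {"wx":0,"wy":0,"wz":0,"x":0,"y":0,"z":-0.003,"gripper":0.2}

```text
time_s: 14.82
ee_pos: [0.6539, 0.0105, 0.0169]
ee_rot: [3.141, -0.001, 2.864]
wrist_force: [-0.4, 0.5, -2.9]
finger_gap: 0.736
grip_force: 67.5
```

Request:
servo_tool:
  commands:
    - {"wx":0,"wy":0,"wz":0,"x":0,"y":0,"z":-0.004,"gripper":0.2}
    - {"wx":0,"wy":0,"wz":0,"x":0,"y":0,"z":-0.007,"gripper":0.2}
    - {"wx":0,"wy":0,"wz":0,"x":0,"y":0,"z":-0.007,"gripper":0.2}
    - {"wx":0,"wy":0,"wz":0,"x":0,"y":0,"z":-0.007,"gripper":0.2}
    - {"wx":0,"wy":0,"wz":0,"x":0,"y":0,"z":-0.007,"gripper":0.2}

```text
time_s: 15.45
ee_pos: [0.6541, 0.0105, 0.0238]
ee_rot: [3.14, -0.001, 2.864]
wrist_force: [-0.6, 0.3, -2.9]
finger_gap: 0.735
grip_force: 67.5
```

```bash
python3 - <<'E'
from h import *
from plant import bot
weigh(bot,5); go(bot,.615,.1865,.12,-.047+np.pi)
E
```

```text
mean F [ 0.03 -0.12 -2.76]
at [0.6542 0.0105 0.0239] [ 3.140e+00 -1.000e-03  2.864e+00] t 15.7 F [-0.24 -0.24 -2.36] gap 0.739 67.5
shift [ 0.086   0.1587 -0.0958] turn [  0.1  -0.  -13.2]
```

Case B weighs 2.8 N, so it is light too. Case A is therefore the heavy one. I'll set B down, release, rise and go over A.

Request:
servo_tool:
  commands:
    - {"wx":0,"wy":0,"wz":0,"x":0,"y":0,"z":0.004,"gripper":0.2}
    - {"wx":0,"wy":0,"wz":0,"x":0,"y":0,"z":0.008,"gripper":0.2}
    - {"wx":0,"wy":0,"wz":0,"x":0,"y":0,"z":0.0105,"gripper":0.2}
    - {"wx":0,"wy":0,"wz":0,"x":0,"y":0,"z":0.0105,"gripper":0.2}
    - {"wx":0,"wy":0,"wz":0,"x":0,"y":0,"z":0.0105,"gripper":0.6}

```text
time_s: 16.32
ee_pos: [0.6548, 0.0105, 0.0138]
ee_rot: [3.14, 0.001, 2.864]
wrist_force: [0.4, -0.3, 0.4]
finger_gap: 0.804
grip_force: 0.0
```

Request:
servo_tool:
  commands:
    - {"wx":0,"wy":0,"wz":0,"x":0,"y":0,"z":0,"gripper":1}
    - {"wx":0,"wy":0,"wz":0,"x":0,"y":0,"z":0,"gripper":1}
    - {"wx":0,"wy":0,"wz":0,"x":0,"y":0,"z":-0.025,"gripper":1}
    - {"wx":0,"wy":0,"wz":0,"x":0,"y":0,"z":-0.06,"gripper":1}
    - {"wx":0,"wy":0,"wz":0,"x":0,"y":0,"z":-0.105,"gripper":1}

```text
time_s: 16.95
ee_pos: [0.6534, 0.0104, 0.1183]
ee_rot: [3.141, -0.003, 2.864]
wrist_force: [1.2, -0.1, -0.2]
finger_gap: 1.003
grip_force: 0.0
```

Request:
servo_tool:
  commands:
    - {"wx":0,"wy":0,"wz":-3,"x":0.02,"y":0.037,"z":0,"gripper":1}
    - {"wx":0,"wy":0,"wz":-8,"x":0.046,"y":0.085,"z":0,"gripper":1}
    - {"wx":0,"wy":0,"wz":-13.2,"x":0.07,"y":0.13,"z":0,"gripper":1}
    - {"wx":0,"wy":0,"wz":-13.2,"x":0.086,"y":0.1587,"z":0,"gripper":1}
    - {"wx":0,"wy":0,"wz":-13.2,"x":0.086,"y":0.1587,"z":0,"gripper":1}

```text
time_s: 17.58
ee_pos: [0.6144, 0.189, 0.1187]
ee_rot: [3.14, -0.0, 3.098]
wrist_force: [-0.3, -0.1, 0.1]
finger_gap: 1.0
grip_force: 0.0
```

```bash
python3 - <<'E'
from h import *
from plant import bot
go(bot,.615,.1865,.058,-.047+np.pi)
d=bot.camera("scene");im=d["img"];hsv=cv2.cvtColor(im,cv2.COLOR_RGB2HSV);grey=(((hsv[...,1]<75)|(hsv[...,2]<40))*255).astype(np.uint8)
for p0 in((.597,-.194,.07),(.654,.01,-.28)):
    roi=cv2.resize(cv2.dilate(sil(d,p0,CASE,im.shape[:2]),np.ones((41,41))),(512,384));m=cv2.bitwise_and(grey,roi)
    print(fit(d,m,p0,CASE))
E
```

```text
at [0.6144 0.189  0.1187] [ 3.14  -0.     3.098] t 17.575 F [-0.29 -0.09  0.15] gap 1.0 0.0
shift [-0.0007 -0.0026  0.0607] turn [ 0.1 -0.   0.2]
(array([ 0.59347555, -0.19860128,  0.08554869]), np.float64(0.9502647434727041))
(array([ 0.65194209,  0.0073664 , -0.2709834 ]), np.float64(0.9648172788315748))
```

Cases B and C are standing shut, with good fits. Now the handle of lid A.

Request:
servo_tool:
  commands:
    - {"wx":0,"wy":0,"wz":0,"x":-0.001,"y":-0.002,"z":0.02,"gripper":0.3}
    - {"wx":0,"wy":0,"wz":0,"x":-0.001,"y":-0.002,"z":0.04,"gripper":0}
    - {"wx":0,"wy":0,"wz":0,"x":-0.001,"y":-0.002,"z":0.052,"gripper":0}
    - {"wx":0,"wy":0,"wz":0,"x":-0.001,"y":-0.002,"z":0.059,"gripper":0}
    - {"wx":0,"wy":0,"wz":0,"x":-0.001,"y":-0.002,"z":0.059,"gripper":0}
  force: 40

```text
time_s: 18.25
ee_pos: [0.6159, 0.1841, 0.0595]
ee_rot: [3.141, -0.001, 3.094]
wrist_force: [0.9, 1.2, 0.2]
finger_gap: 0.502
grip_force: 0.0
```

Request:
servo_tool:
  commands:
    - {"wx":0,"wy":0,"wz":0,"x":0,"y":0,"z":0,"gripper":-0.5}
    - {"wx":0,"wy":0,"wz":0,"x":0,"y":0,"z":0,"gripper":-1}
    - {"wx":0,"wy":0,"wz":0,"x":0,"y":0,"z":0,"gripper":-1}
    - {"wx":0,"wy":0,"wz":0,"x":0,"y":0,"z":0,"gripper":-1}
    - {"wx":0,"wy":0,"wz":0,"x":0,"y":0,"z":0,"gripper":-1}

```text
time_s: 18.88
ee_pos: [0.6166, 0.1854, 0.0606]
ee_rot: [3.139, 0.001, 3.095]
wrist_force: [-0.2, 2.9, 6.3]
finger_gap: 0.147
grip_force: 42.1
```

The handle is gripped (gap 0.147, about 14 mm). Lifting the lid.

Request:
servo_tool:
  commands:
    - {"wx":0,"wy":0,"wz":0,"x":0,"y":0,"z":-0.01,"gripper":-1}
    - {"wx":0,"wy":0,"wz":0,"x":0,"y":0,"z":-0.025,"gripper":-1}
    - {"wx":0,"wy":0,"wz":0,"x":0,"y":0,"z":-0.045,"gripper":-1}
    - {"wx":0,"wy":0,"wz":0,"x":0,"y":0,"z":-0.07,"gripper":-1}
    - {"wx":0,"wy":0,"wz":0,"x":0,"y":0,"z":-0.07,"gripper":-1}

```text
time_s: 19.5
ee_pos: [0.6177, 0.1843, 0.1325]
ee_rot: [3.14, 0.004, 3.094]
wrist_force: [-0.3, -0.5, -0.3]
finger_gap: 0.151
grip_force: 41.4
```

```bash
python3 - <<'E'
from h import *
from plant import bot
go(bot,.436,-.083,.12,np.pi/2)
E
```

```text
at [0.6177 0.1843 0.1325] [3.14  0.004 3.094] t 19.5 F [-0.27 -0.51 -0.27] gap 0.151 41.4
shift [ 0.1688 -0.2757  0.0112] turn [ 0.3  0.1 87.3]
```

Request:
servo_tool:
  commands:
    - {"wx":0,"wy":0,"wz":7,"x":0.025,"y":-0.041,"z":0,"gripper":-1}
    - {"wx":0,"wy":0,"wz":16,"x":0.058,"y":-0.095,"z":0,"gripper":-1}
    - {"wx":0,"wy":0,"wz":26,"x":0.09,"y":-0.147,"z":0,"gripper":-1}
    - {"wx":0,"wy":0,"wz":36,"x":0.12,"y":-0.196,"z":0.003,"gripper":-1}
    - {"wx":0,"wy":0,"wz":45,"x":0.147,"y":-0.24,"z":0.006,"gripper":-1}

```text
time_s: 20.12
ee_pos: [0.4554, -0.05, 0.1226]
ee_rot: [-3.14, -0.002, 2.303]
wrist_force: [0.8, -0.3, -0.4]
finger_gap: 0.147
grip_force: 41.4
```

```bash
python3 - <<'E'
from h import *
from plant import bot
go(bot,.436,-.083,.06,np.pi/2)
E
```

```text
at [ 0.4554 -0.05    0.1226] [-3.140e+00 -2.000e-03  2.303e+00] t 20.125 F [ 0.79 -0.31 -0.41] gap 0.147 41.4
shift [-0.0116 -0.0364  0.0627] turn [-0.1 -0.1 42. ]
```

Release height is TCP ≈ 0.0606 − 0.046 ≈ 0.0146.

Request:
servo_tool:
  commands:
    - {"wx":0,"wy":0,"wz":9,"x":-0.004,"y":-0.012,"z":0.01,"gripper":-1}
    - {"wx":0,"wy":0,"wz":18,"x":-0.008,"y":-0.024,"z":0.02,"gripper":-1}
    - {"wx":0,"wy":0,"wz":28,"x":-0.0116,"y":-0.0364,"z":0.035,"gripper":-1}
    - {"wx":0,"wy":0,"wz":38,"x":-0.0116,"y":-0.0364,"z":0.05,"gripper":-1}
    - {"wx":0,"wy":0,"wz":42,"x":-0.0116,"y":-0.0364,"z":0.062,"gripper":-1}

```text
time_s: 20.75
ee_pos: [0.4372, -0.0817, 0.0602]
ee_rot: [-3.139, -0.001, 1.572]
wrist_force: [0.2, -0.4, -0.5]
finger_gap: 0.147
grip_force: 41.4
```

Request:
servo_tool:
  commands:
    - {"wx":0,"wy":0,"wz":0,"x":0,"y":0,"z":0.015,"gripper":-1}
    - {"wx":0,"wy":0,"wz":0,"x":0,"y":0,"z":0.027,"gripper":-1}
    - {"wx":0,"wy":0,"wz":0,"x":0,"y":0,"z":0.036,"gripper":-1}
    - {"wx":0,"wy":0,"wz":0,"x":0,"y":0,"z":0.041,"gripper":-1}
    - {"wx":0,"wy":0,"wz":0,"x":0,"y":0,"z":0.043,"gripper":-1}

```text
time_s: 21.38
ee_pos: [0.4386, -0.0813, 0.0182]
ee_rot: [-3.141, -0.001, 1.576]
wrist_force: [-1.1, 0.4, -0.1]
finger_gap: 0.148
grip_force: 41.4
```

Request:
servo_tool:
  commands:
    - {"wx":0,"wy":0,"wz":0,"x":0,"y":0,"z":0.001,"gripper":-1}
    - {"wx":0,"wy":0,"wz":0,"x":0,"y":0,"z":0.002,"gripper":-1}
    - {"wx":0,"wy":0,"wz":0,"x":0,"y":0,"z":0.003,"gripper":-1}
    - {"wx":0,"wy":0,"wz":0,"x":0,"y":0,"z":0.0035,"gripper":-1}
    - {"wx":0,"wy":0,"wz":0,"x":0,"y":0,"z":0.0035,"gripper":-1}

```text
time_s: 22.0
ee_pos: [0.4387, -0.0813, 0.0149]
ee_rot: [-3.141, -0.001, 1.576]
wrist_force: [0.5, 0.1, -0.0]
finger_gap: 0.146
grip_force: 41.4
```

Request:
servo_tool:
  commands:
    - {"wx":0,"wy":0,"wz":0,"x":0,"y":0,"z":0,"gripper":-0.5}
    - {"wx":0,"wy":0,"wz":0,"x":0,"y":0,"z":0,"gripper":0.1}
    - {"wx":0,"wy":0,"wz":0,"x":0,"y":0,"z":-0.03,"gripper":0.2}
    - {"wx":0,"wy":0,"wz":0,"x":0,"y":0,"z":-0.07,"gripper":0.2}
    - {"wx":0,"wy":0,"wz":0,"x":0,"y":0,"z":-0.11,"gripper":0.2}

```text
time_s: 22.62
ee_pos: [0.4384, -0.0813, 0.126]
ee_rot: [-3.141, -0.001, 1.576]
wrist_force: [0.4, -0.7, 0.5]
finger_gap: 0.603
grip_force: 0.0
```

```bash
python3 - <<'E'
from h import *
from plant import bot
go(bot,.615,.1865,.12,-.047+np.pi/2)
d=bot.camera("top");bot.look_for("lid_1","top")
for n in("lid_1","tray"): print(n,[(np.round(r["at"],3).tolist(),round(r["confidence"],2)) for r in bot.look_for(n,"top")])
a=d["img"][95:220,210:340,::-1];a=cv2.resize(a,None,fx=6,fy=6,interpolation=cv2.INTER_CUBIC)
a=np.clip((a/255.)**.6*255,0,255).astype(np.uint8);cv2.imwrite("pics/t7.png",a[:600]);np.save("top7.npy",d["img"])
E
```

```text
at [ 0.4384 -0.0813  0.126 ] [-3.141e+00 -1.000e-03  1.576e+00] t 22.625 F [ 0.37 -0.67  0.45] gap 0.603 0.0
shift [0.2669 0.178  0.0063] turn [-0.  -0.1  3. ]
lid_1 [([0.635, -0.191, 0.052], 0.96), ([0.435, -0.053, 0.008], 0.9), ([0.654, 0.013, 0.059], 0.84)]
tray [([0.438, 0.132, 0.004], 0.93), ([0.238, 0.455, 0.002], 0.63), ([0.276, 0.255, 0.001], 0.61)]
```

View pics/t7.png

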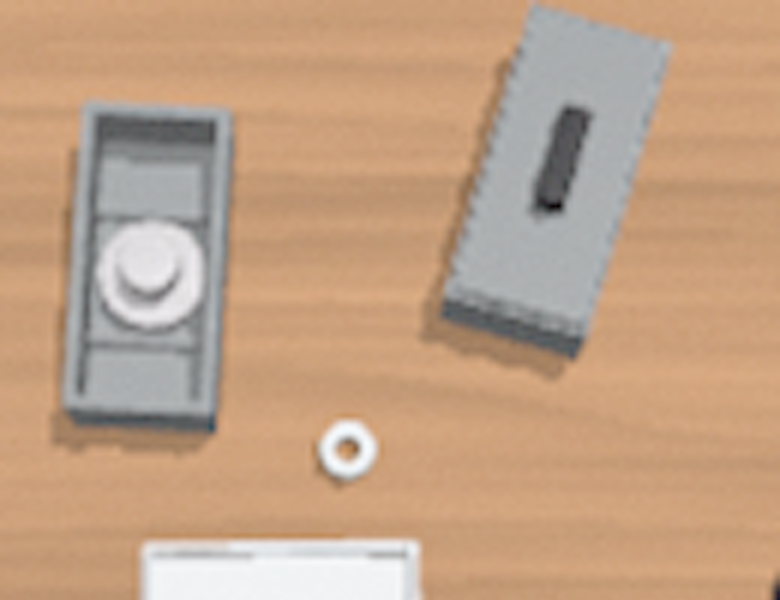

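The crop shows case A open. The rim centre is near crop (148,259), the neck top near (150,263), and the flange near (151,274). B is still shut.

```bash
python3 - <<'E'
from h import *
from plant import bot
d=bot.camera("top");
for n,u,z in(("rim",(148.5,259),.052),("neck",(150,263),.043),("flange",(151,274),.021)): print(n,ray(d,(210+u[0]/6-.5,95+u[1]/6-.5),z).round(4))
print("tray",ray(d,(210+281/6-.5,208),.0))
im=d["img"];hsv=cv2.cvtColor(im,cv2.COLOR_RGB2HSV);m=((hsv[...,1]<60)&(hsv[...,2]>150)).astype(np.uint8)
k,l,st,c=cv2.connectedComponentsWithStats(m)
for i in range(1,k):
    if 120<st[i,4]: print(st[i],c[i].round(1))
E
```

```text
rim [0.6161 0.1851 0.052 ]
neck [0.6164 0.185  0.043 ]
flange [0.6166 0.186  0.021 ]
tray [0.4390173 0.1278985 0.       ]
[   0    0   64   72 2371] [21.5 26.9]
[ 179    0  176   24 3475] [268.3  11.3]
[445   0  21  25 225] [455.6  13.8]
[471   0  41  25 470] [494.7  12.5]
[153   8  26  16 190] [165.7  17.5]
[243  29  31  31 359] [258.   47.5]
[335  40  25  28 479] [347.4  52.3]
[  76   83   72   83 2318] [117.9 111.7]
[ 37 105   7  49 243] [ 40.  129.3]
[ 50 106   7  48 246] [ 52.9 129.4]
[442 115  27  67 450] [455.4 147. ]
[226 132  18  17 218] [234.9 139.6]
[131 184  35  35 374] [148.2 200.6]
[ 234  185   47   47 2147] [256.5 208.1]
```

Request:
servo_tool:
  commands:
    - {"wx":0,"wy":0,"wz":0,"x":0.04,"y":0.027,"z":0,"gripper":0.1}
    - {"wx":0,"wy":0,"wz":1,"x":0.09,"y":0.061,"z":0,"gripper":0.1}
    - {"wx":0,"wy":0,"wz":2,"x":0.14,"y":0.094,"z":0,"gripper":0.1}
    - {"wx":0,"wy":0,"wz":3,"x":0.19,"y":0.128,"z":0,"gripper":0.1}
    - {"wx":0,"wy":0,"wz":3,"x":0.235,"y":0.158,"z":0,"gripper":0.1}

```text
time_s: 23.5
ee_pos: [0.5953, 0.1561, 0.1229]
ee_rot: [-3.138, -0.0, 1.524]
wrist_force: [1.3, -0.4, 0.3]
finger_gap: 0.553
grip_force: 0.0
```

Request:
servo_tool:
  commands:
    - {"wx":0,"wy":0,"wz":0,"x":0.02,"y":0.014,"z":0.01,"gripper":0.1}
    - {"wx":0,"wy":0,"wz":0,"x":0.0295,"y":0.022,"z":0.03,"gripper":0.1}
    - {"wx":0,"wy":0,"wz":0,"x":0.0295,"y":0.022,"z":0.045,"gripper":0.1}
    - {"wx":0,"wy":0,"wz":0,"x":0.0295,"y":0.022,"z":0.05,"gripper":0.1}
    - {"wx":0,"wy":0,"wz":0,"x":0.0295,"y":0.022,"z":0.05,"gripper":0.1}

```text
time_s: 24.12
ee_pos: [0.6178, 0.1816, 0.0747]
ee_rot: [-3.14, -0.001, 1.522]
wrist_force: [0.6, -0.5, -0.1]
finger_gap: 0.551
grip_force: 0.0
```

```bash
python3 - <<'E'
from h import *
from plant import bot
go(bot,.616,.185,.026,-.047+np.pi/2)
E
```

```text
at [0.6178 0.1816 0.0747] [-3.140e+00 -1.000e-03  1.522e+00] t 24.125 F [ 0.59 -0.46 -0.1 ] gap 0.551 0.0
shift [ 0.0032 -0.0018  0.0487] turn [-0.1 -0.  -0.1]
```

Request:
servo_tool:
  commands:
    - {"wx":0,"wy":0,"wz":0,"x":0.0032,"y":-0.0018,"z":0.01,"gripper":0.1}
    - {"wx":0,"wy":0,"wz":0,"x":0.0032,"y":-0.0018,"z":0.022,"gripper":0.1}
    - {"wx":0,"wy":0,"wz":0,"x":0.0032,"y":-0.0018,"z":0.034,"gripper":0.1}
    - {"wx":0,"wy":0,"wz":0,"x":0.0032,"y":-0.0018,"z":0.043,"gripper":0.1}
    - {"wx":0,"wy":0,"wz":0,"x":0.0032,"y":-0.0018,"z":0.048,"gripper":0.1}
  force: 60

```text
time_s: 24.75
ee_pos: [0.6167, 0.1861, 0.0262]
ee_rot: [-3.14, -0.001, 1.524]
wrist_force: [-0.5, 0.5, 0.0]
finger_gap: 0.551
grip_force: 0.0
```

Request:
servo_tool:
  commands:
    - {"wx":0,"wy":0,"wz":0,"x":0,"y":0,"z":0,"gripper":-0.3}
    - {"wx":0,"wy":0,"wz":0,"x":0,"y":0,"z":0,"gripper":-1}
    - {"wx":0,"wy":0,"wz":0,"x":0,"y":0,"z":0,"gripper":-1}
    - {"wx":0,"wy":0,"wz":0,"x":0,"y":0,"z":0,"gripper":-1}
    - {"wx":0,"wy":0,"wz":0,"x":0,"y":0,"z":0,"gripper":-1}

```text
time_s: 25.38
ee_pos: [0.6171, 0.1862, 0.0274]
ee_rot: [-3.141, -0.001, 1.524]
wrist_force: [-1.1, -0.1, -0.4]
finger_gap: 0.269
grip_force: 58.9
```

The neck is gripped (gap 0.269, about 26 mm). Lift and weigh.

Request:
servo_tool:
  commands:
    - {"wx":0,"wy":0,"wz":0,"x":0,"y":0,"z":-0.01,"gripper":-1}
    - {"wx":0,"wy":0,"wz":0,"x":0,"y":0,"z":-0.03,"gripper":-1}
    - {"wx":0,"wy":0,"wz":0,"x":0,"y":0,"z":-0.055,"gripper":-1}
    - {"wx":0,"wy":0,"wz":0,"x":0,"y":0,"z":-0.08,"gripper":-1}
    - {"wx":0,"wy":0,"wz":0,"x":0,"y":0,"z":-0.085,"gripper":-1}

```text
time_s: 26.0
ee_pos: [0.6189, 0.1866, 0.1145]
ee_rot: [3.138, -0.003, 1.524]
wrist_force: [0.7, -0.1, -2.7]
finger_gap: 0.265
grip_force: 59.1
```

```bash
python3 - <<'E'
from h import *
from plant import bot
weigh(bot,6);go(bot,.437,.127,.10,np.pi/2-.047)
E
```

```text
mean F [-0.51 -0.05 -3.37]
at [0.6162 0.1859 0.1108] [-3.139 -0.     1.524] t 26.3 F [-1.18  0.05 -3.2 ] gap 0.266 59.1
shift [-0.0673 -0.1762  0.0113] turn [-0.2 -0.  -0. ]
```

The load is 3.4 N, so this is the steel adapter. Carry it over the tray; it should touch the floor at TCP ≈ 0.0254.

Request:
servo_tool:
  commands:
    - {"wx":0,"wy":0,"wz":0,"x":-0.012,"y":-0.032,"z":0,"gripper":-1}
    - {"wx":0,"wy":0,"wz":0,"x":-0.03,"y":-0.08,"z":0,"gripper":-1}
    - {"wx":0,"wy":0,"wz":0,"x":-0.05,"y":-0.13,"z":0,"gripper":-1}
    - {"wx":0,"wy":0,"wz":0,"x":-0.062,"y":-0.163,"z":0.005,"gripper":-1}
    - {"wx":0,"wy":0,"wz":0,"x":-0.067,"y":-0.176,"z":0.01,"gripper":-1}

```text
time_s: 26.92
ee_pos: [0.4345, 0.1264, 0.1013]
ee_rot: [-3.138, -0.0, 1.524]
wrist_force: [0.3, -0.1, -2.8]
finger_gap: 0.268
grip_force: 59.4
```

Request:
servo_tool:
  commands:
    - {"wx":0,"wy":0,"wz":0,"x":0,"y":0,"z":0.015,"gripper":-1}
    - {"wx":0,"wy":0,"wz":0,"x":0,"y":0,"z":0.035,"gripper":-1}
    - {"wx":0,"wy":0,"wz":0,"x":0,"y":0,"z":0.052,"gripper":-1}
    - {"wx":0,"wy":0,"wz":0,"x":0,"y":0,"z":0.062,"gripper":-1}
    - {"wx":0,"wy":0,"wz":0,"x":0,"y":0,"z":0.067,"gripper":-1}

```text
time_s: 27.55
ee_pos: [0.4378, 0.1275, 0.0345]
ee_rot: [-3.14, -0.001, 1.524]
wrist_force: [-0.3, 0.8, -3.1]
finger_gap: 0.271
grip_force: 59.4
```

```bash
python3 - <<'E'
from h import *
from plant import bot
weigh(bot,3);go(bot,.437,.127,.0254,np.pi/2-.047)
E
```

```text
mean F [-0.16  0.21 -3.25]
at [0.4383 0.1277 0.0353] [-3.141e+00 -1.000e-03  1.524e+00] t 27.7 F [ 0.63  0.71 -3.73] gap 0.266 59.4
shift [-0.0007 -0.0013  0.0099] turn [-0.  -0.1 -0. ]
```

Request:
servo_tool:
  commands:
    - {"wx":0,"wy":0,"wz":0,"x":0,"y":0,"z":0.004,"gripper":-1}
    - {"wx":0,"wy":0,"wz":0,"x":0,"y":0,"z":0.007,"gripper":-1}
    - {"wx":0,"wy":0,"wz":0,"x":0,"y":0,"z":0.009,"gripper":-1}
    - {"wx":0,"wy":0,"wz":0,"x":0,"y":0,"z":0.0105,"gripper":-1}
    - {"wx":0,"wy":0,"wz":0,"x":0,"y":0,"z":0.0105,"gripper":-1}

```text
time_s: 28.32
ee_pos: [0.4382, 0.1276, 0.0253]
ee_rot: [-3.141, -0.001, 1.524]
wrist_force: [-1.5, -0.2, 4.8]
finger_gap: 0.264
grip_force: 60.3
```

```bash
python3 - <<'E'
from h import *
from plant import bot
weigh(bot,5);go(bot,.437,.127,.0254,np.pi/2-.047)
E
```

```text
mean F [-2.65 -0.39  5.92]
at [0.4382 0.1276 0.0254] [ 3.142e+00 -1.000e-03  1.524e+00] t 28.575 F [-2.44 -0.25  5.65] gap 0.264 60.4
shift [-0.0007 -0.0012 -0.    ] turn [ 0.  -0.1 -0. ]
```

The adapter is standing on the tray floor, pressed down by the gripper: the wrist force went from −3.3 to +5.9 N. Release and rise.

Request:
servo_tool:
  commands:
    - {"wx":0,"wy":0,"wz":0,"x":0,"y":0,"z":0,"gripper":-0.2}
    - {"wx":0,"wy":0,"wz":0,"x":0,"y":0,"z":0,"gripper":0.1}
    - {"wx":0,"wy":0,"wz":0,"x":0,"y":0,"z":0,"gripper":0.1}
    - {"wx":0,"wy":0,"wz":0,"x":0,"y":0,"z":0,"gripper":0.1}
    - {"wx":0,"wy":0,"wz":0,"x":0,"y":0,"z":-0.01,"gripper":0.1}

```text
time_s: 29.2
ee_pos: [0.4374, 0.1274, 0.0344]
ee_rot: [-3.139, -0.001, 1.524]
wrist_force: [0.9, 0.1, -0.1]
finger_gap: 0.548
grip_force: 0.0
```

Request:
servo_tool:
  commands:
    - {"wx":0,"wy":0,"wz":0,"x":0,"y":0,"z":-0.03,"gripper":0.1}
    - {"wx":0,"wy":0,"wz":0,"x":0,"y":0,"z":-0.06,"gripper":0.1}
    - {"wx":0,"wy":0,"wz":0,"x":0,"y":0,"z":-0.1,"gripper":0.1}
    - {"wx":0,"wy":0,"wz":0,"x":0,"y":0,"z":-0.14,"gripper":0.1}
    - {"wx":0,"wy":0,"wz":0,"x":0,"y":0,"z":-0.14,"gripper":0.1}

```text
time_s: 29.82
ee_pos: [0.4409, 0.1282, 0.1785]
ee_rot: [3.135, -0.004, 1.524]
wrist_force: [-0.8, 0.4, -0.2]
finger_gap: 0.554
grip_force: 0.0
```

```bash
python3 - <<'E'
from h import *
from plant import bot
weigh(bot,2)
d=bot.camera("scene");print([(np.round(r["at"],3).tolist(),round(r["confidence"],2)) for r in bot.look_for("lid_1","scene")])
cv2.imwrite("pics/end.png",cv2.resize(d["img"][130:310,80:330,::-1],None,fx=3,fy=3))
E
```

```text
mean F [-0.4  -0.72 -0.2 ]
[([0.668, 0.013, 0.058], 0.78), ([0.448, -0.081, 0.011], 0.69), ([0.616, -0.186, 0.057], 0.67)]
```

View pics/end.png

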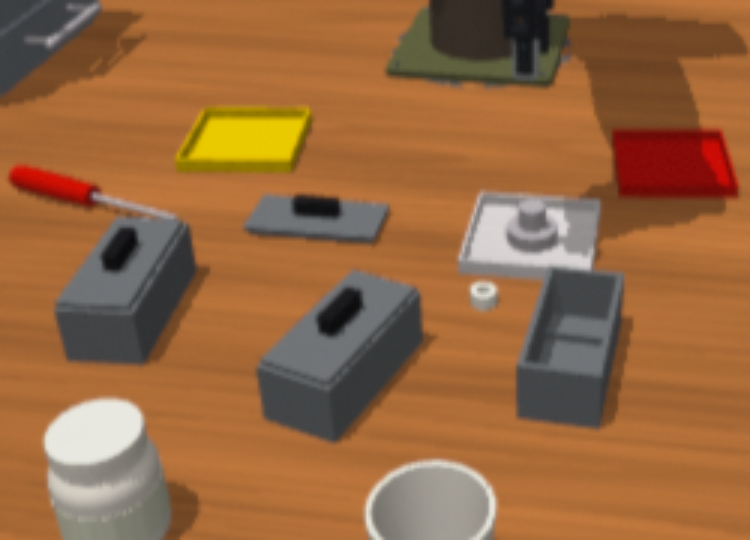

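The picture shows the adapter upright in the tray at crop (532,225), the lid flat on the bench at (317,218), and the other two cases shut at (125,290) and (340,350). Handing in.

```bash
python3 -c "
from plant import bot
print(bot.job_done())"
```

```text
the job is handed in; nothing more can be done
None
```

The job is handed in at about 30 s of the 72 s limit: the steel adapter (about 3.4 N) stands in the aluminium tray, its lid lies on the bench, and the other two cases are shut and standing; on the first try at case C I gripped and lifted its lid by about 14 mm, then set it back.

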